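Work the refitted stock lifter of a press tool

TASK

One spring lifter of the press tool on the bench has just been refitted and oiled, and its end is marked red: check that it runs freely. With the fingertips press it lightly down until it is flush with the die face and let it spring right back up, at least twice, then withdraw and leave it standing fully up. Do not press or pull up the other three lifters, do not lean hard on the tool, and leave the oil can, the screw and the gauge block standing where they are.

Things in the scene. Friction and masses are not known exactly. Their poses are not given: they have to be found in the camera images.
- die: fixed lower half of a small press tool: dark shoe 220 x 130 x 26 mm, on it a bright die block 156 x 96 mm. Origin: centre of the shoe's underside, on the bench; x along the 220 mm side, z up. The die face is level at z = 50 mm. Lifters stand at x -60 or 30, y -32 or 32 mm; which holds the red one varies. Two guide posts, 21 mm across, at x 87, y -43 and 43 mm, rise to z = 78 mm.
- lifter_red (a joint): the marked spring lifter: upright steel pin 19.6 mm across, groove under its head, flat end red. Joint 0: at rest, end 12 mm above the die face; grows as it is pressed down (m): 0.012 = flush with the face; negative = pulled up. The spring takes about 2 N for 6 mm, 4 N at flush, and brings it back up in about 0.2 s when released.
- lifter_red_top (a point): centre of the red flat end of the marked lifter; moves with it (62 mm above the bench at rest, 50 mm when flush)
- lifter_a (a joint): a spring lifter with a plain bright end, otherwise like lifter_red; it reads 0 at rest, 0.012 = flush
- lifter_b (a joint): a spring lifter with a plain bright end, otherwise like lifter_red; it reads 0 at rest, 0.012 = flush
- lifter_c (a joint): a spring lifter with a plain bright end, otherwise like lifter_red; it reads 0 at rest, 0.012 = flush
- lifter_a_top (a point): centre of the plain flat end of lifter_a; 62 mm above the bench at rest
- lifter_b_top (a point): centre of the plain flat end of lifter_b; 62 mm above the bench at rest
- lifter_c_top (a point): centre of the plain flat end of lifter_c; 62 mm above the bench at rest
- oil_can: loose green pump oil can, body 64 mm across and 80 mm high, thin brass spout up to 146 mm; stands upright in front of the die; origin at the centre of its underside, z up
- cap_screw: loose black socket-head screw standing on its head, 13 mm across, 38 mm high; origin at the centre of its underside, z up
- gauge_block: loose grey steel gauge block 25 x 50 x 25 mm lying flat; origin at the centre of its underside, y along its 50 mm side
Not all that is in view belongs to the job. Leave any blue, pink or white look-alike of the oil_can alone.

How it is judged:
By the outcome, as a careful person would: the job done as asked, in the order asked, and still so for the second after the job is handed in, with the robot touching nothing.
It also fails if it takes over 38 s, if anything falls off the work surface, if the arm or the gripper's body presses on something with over 40 N, if the wrist force passes 120 N, or if a joint passes its speed limit or range.

ROBOT

A 6-joint arm with a two-finger parallel gripper is mounted at the origin on the work surface; the furniture and walls round the work are solid. World frame = base frame: x ahead of the robot, y to its left, z up, the work surface at z = 0. Lengths are in m, angles in rad, forces in N, time in s.
With the tool pointing down it reaches from about 0.3 to 0.875 m from the base axis. Payload 6.4 kg.
Tool frame: the origin (TCP) lies at the very end of the fingers, on their centre line; the grasp point (between the pads) lies 19 mm behind it; x points along the fingers, y is the direction in which the jaws open and shut, and the axes are right-handed (so a half turn about x gives the same grasp; the last joint's range is limited). The gripper opens to 88 mm and grips with 3 to 60 N. Pads are 18 mm wide; open, the fingers measure 123 mm over their backs; the gripper's body (75 mm by 187 mm) begins 45 mm behind the grasp point.
Start: joints at [-1.408, 0.181, 1.607, -0, 1.354, -0.206], TCP at [0.207, -0.536, 0.239] pointing down, gripper open.
Joint ranges: [-2.99, 2.99], [-0.89, 2.07], [0.3, 2.58], [-1.14, 4.28], [0, 2.63], [-3.12, 3.12]. Speed limits (rad/s): [2.57, 2.57, 3.01, 3.14, 3.14, 3.14].

INTERFACE

Orientations are given as a unit quaternion [w, x, y, z].
In Python, from rig import sensors, viewer, bot gives the robot as it stands. The module is installed in compiled form; this text tells all that it offers.
- The arm moves only by the tool send_rows, never from a script. Its argument "series" is a list of rows, each an object of numbers: "x", "y", "z": the shift along the tool's x, y, z in cm; "twist": the turn about the tool's x in rad. In form: [{"x": .., "y": .., "z": .., "twist": ..}, ...]. A call has 1 to 8 rows; each row is the pose to reach, as a shift and turn from the pose measured when the call began, along the tool's axes at that moment; what a row does not reach only later rows make up. A row lasts 1/10 s, in which the tool goes at most 50 mm and 8.59 degrees, less where a joint would pass 70% of its speed; a pose out of reach is approached as far as the arm can. A call with a gripper value outside its range is refused whole. "hand" is the opening, from 0 (shut) to 1 (fully open), set as the call begins (left out, the last holds). The fingers move at their own pace and stop on an object; "newtons" is the grip in N (left out, the last holds). Time passes only in rows, so rows that repeat a pose let the fingers close. It gives the time, the measured TCP pose, the force and the opening at its end, in the units of the state.
- sensors.get_obs(): the state, without advancing time (a new reading comes with each control period).
- viewer.camera(name): name is "side" or "top" or "wrist"; returns a dict with "img" (400x640x3 uint8, red, green, blue), "fx", "fy", "cx", "cy" (pixels), "k1" (the pictures are not rectified: a ray, as slopes to the right and down, at radius r is drawn at 1 + k1 r^2 times it, then the intrinsics apply), "world_from_camera" (4x4, takes a point from camera to world coordinates). Camera axes: x right, y down, z forward; pixel columns grow to the right and rows downward; lengths in m; the calibration is good to about 2 mm. A picture is of the moment at which its call begins. There is no depth.
- bot.hand_in(): hands the job in, once; it reports no verdict.
The state is a dict: "time": time; "qpos": joint angles; "joint_velocities": joint speeds; "effort": joint torques, N m; "eef_pos": TCP position; "eef_rot": TCP orientation; "wrist_force": force on the tool from outside, world axes, zero at the start; "ft_torque": the same for the moment, N m; "opening": opening from 0.0 (shut) to 1.0 (fully open).
Only numpy, scipy, OpenCV 4.12 (cv2) and the standard library are available. Lean on these libraries where they do the work, as an engineer would, in place of code of your own. Each camera call takes 0.05 s, during which the arm holds its last target. There are 200 camera calls.

## Working session

There is one attempt and no reset: what is moved stays moved. The work goes in short steps, Python scripts to look and compute and a tool call to move; the robot and the scene stay as the last step left them, time stands still between calls to the robot, and variables do not carry over. Pictures are saved under pics/ and viewed, about 8 in all and at most 12, crops included, and the job is handed in when it is done.

Besides the shell and the picture viewer there is one more tool, called after "Request:" as a command line: name --argument value ..., lists and objects as JSON in quotes. send_rows: Moves the arm, as the interface text tells. Its arguments: {"type":"object","properties":{"series":{"type":"array"},"hand":{"type":"number"},"newtons":{"type":"number"}},"required":["series"]}

```bash
mkdir -p pics; cat > h.py <<'E'
import numpy as np, cv2
from rig import sensors, viewer, bot
from scipy.spatial.transform import Rotation as R
def ray(c,u,v):
    K=np.array([[c["fx"],0,c["cx"]],[0,c["fy"],c["cy"]],[0,0,1.]])
    p=cv2.undistortPoints(np.array([[[u,v]]],float),K,np.array([c["k1"],0,0,0.]))[0,0] if 0 else None
    d=np.array([(u-c["cx"])/c["fx"],(v-c["cy"])/c["fy"]]); s=d.copy()
    for _ in range(30): s=d/(1+c["k1"]*(s@s))
    T=np.array(c["world_from_camera"]); return T[:3,3],T[:3,:3]@np.r_[s,1]
def onz(c,u,v,z):
    o,d=ray(c,u,v); return o+d*(z-o[2])/d[2]
def proj(c,p):
    T=np.array(c["world_from_camera"]); q=T[:3,:3].T@(np.array(p)-T[:3,3]); s=q[:2]/q[2]
    s=s*(1+c["k1"]*(s@s)); return np.array([c["fx"]*s[0]+c["cx"],c["fy"]*s[1]+c["cy"]])
def totool(p):
    o=sensors.get_obs(); w,x,y,z=o["eef_rot"]
    return R.from_quat([x,y,z,w]).inv().apply(np.array(p)-o["eef_pos"])*100
def save(n,img): cv2.imwrite(f"pics/{n}.png",img[:,:,::-1])
E
sed -i '/undistortPoints/d;/K=np.array/d' h.py
python3 - <<'E'
from h import *
import pickle
c={n:viewer.camera(n) for n in("top","side")}
pickle.dump(c,open("c0.pkl","wb"))
for n in c: save(n+"0",c[n]["img"])
o=sensors.get_obs();print(o["time"],o["eef_pos"],o["eef_rot"],o["wrist_force"],o["opening"])
for n in c: print(n,np.round(c[n]["world_from_camera"],3).tolist(),c[n]["fx"])
E
```

```text
0.1 [ 0.20724216 -0.53585884  0.23792156] [ 0.1291159   0.69513759  0.13019551 -0.69509852] [-0.42672486  0.02622356 -0.29479045] 1.0024286012142585
top [[-0.022, -0.992, 0.127, 0.299], [-1.0, 0.023, -0.001, 0.118], [-0.002, -0.127, -0.992, 1.058], [0.0, 0.0, 0.0, 1.0]] 418.2711280736608
side [[0.433, -0.647, 0.628, -0.382], [-0.901, -0.318, 0.294, -0.264], [0.009, -0.693, -0.721, 0.99], [0.0, 0.0, 0.0, 1.0]] 457.8105594674444
```

View pics/top0.png

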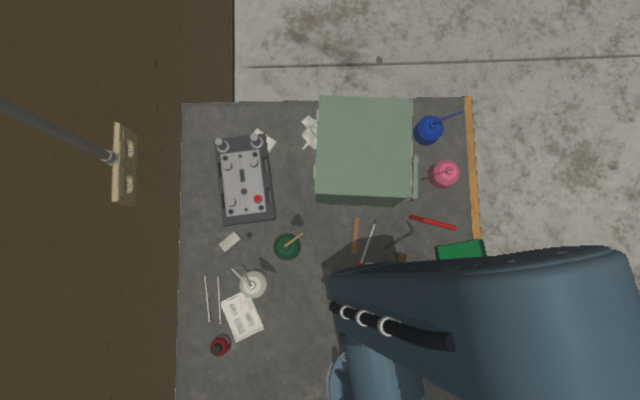

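View pics/side0.png

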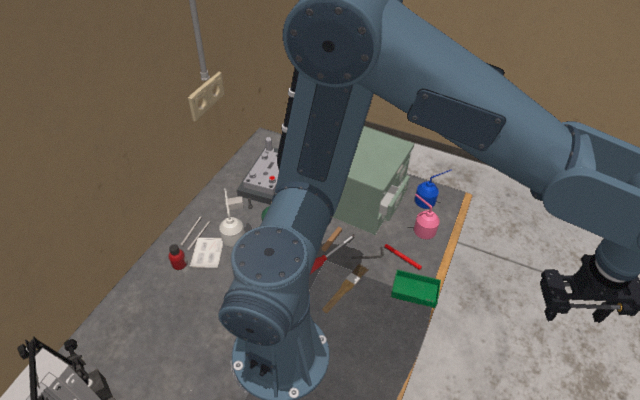

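The top view shows the die at about (245,180), its red pin end at (257,198), and posts at the top. The green can is at (287,246), the gauge block at (229,242) and the screw near (249,235). A blue can and a pink can are at (430,130) and (445,174), and a white one is at (253,284). A tall grey-green box stands right of the die, with the wall to the left. I'll confirm the red end in an enlarged crop.

```bash
python3 - <<'E'
from h import *
import pickle
c=pickle.load(open("c0.pkl","rb"));t=c["top"]
save("crop1",cv2.resize(t["img"][120:280,170:330],None,fx=3.7,fy=3.7,interpolation=cv2.INTER_CUBIC))
im=t["img"][120:280,170:330].astype(int)
m=((im[...,0]>120)&(im[...,1]<90)).astype(np.uint8)
n,_,st,ce=cv2.connectedComponentsWithStats(m)
for i in range(1,n): print(st[i],ce[i]+[170,120],onz(t,*(ce[i]+[170,120]),.062))
for nm,u,v,z in[("post1",221,144,.078),("post2",257,138,.078),("wall corner",182,102,0),("box top corner nearL",317,192,.15),("box",321,97,.15),("boxtopR",413,198,.15),("can",287,246,.04),("screw",249,235,.03),("gauge",229,242,.025)]:
  print(nm,onz(t,u,v,z).round(3))
E
```

```text
[84 75  8  7 43] [257.1627907  198.18604651] [0.44944031 0.27061573 0.062     ]
post1 [0.581 0.354 0.078]
post2 [0.594 0.268 0.078]
wall corner [0.718 0.475 0.   ]
box top corner nearL [0.447 0.126 0.15 ]
box [0.664 0.112 0.15 ]
boxtopR [ 0.429 -0.084  0.15 ]
can [0.334 0.202 0.04 ]
screw [0.363 0.296 0.03 ]
gauge [0.348 0.346 0.025]
```

View pics/crop1.png

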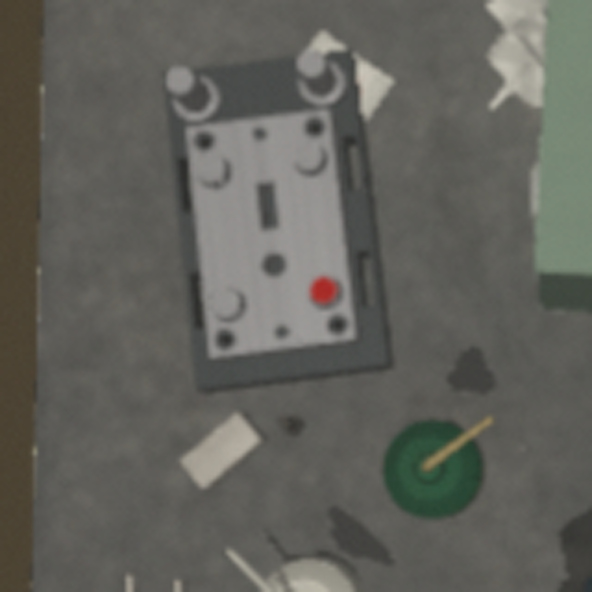

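The crop confirms it. There are four pins on the die: three plain at crop (215,170), (310,160) and (228,303), and one red at (323,291), full px (257,198). The red one fits the description. Next I'll work out the clearances.

```bash
python3 - <<'E'
from h import *
import pickle
c=pickle.load(open("c0.pkl","rb"));t=c["top"];s=c["side"]
p=lambda a,b:(170+a/3.7,120+b/3.7)
p1=onz(t,*p(180,80),.078);p2=onz(t,*p(312,65),.078)
ye=(p1-p2)[:2];print("posts",p1,p2,np.linalg.norm(ye));y=ye/np.linalg.norm(ye);x=np.array([y[1],-y[0]])
og=((p1+p2)/2)[:2]-.087*x;print("org",og,"yaw",np.degrees(np.arctan2(x[1],x[0])))
for a in(-.06,.03):
  for b in(-.032,.032): print("pin",a,b,og+a*x+b*y)
for q in((215,170),(310,160),(228,303)): print(onz(t,*p(*q),.062))
print("spout",onz(t,*p(490,420),.146))
o1,d1=ray(t,411,97);o2,d2=ray(s,413,146)
k=np.linalg.lstsq(np.c_[d1,-d2],o2-o1,rcond=None)[0];print("box",o1+k[0]*d1,o2+k[1]*d2)
o=sensors.get_obs();w,a,b,cc=o["eef_rot"];M=R.from_quat([a,b,cc,w]).as_matrix();print(M.round(3))
q=totool([.449,.270,.40]);print(q)
E
```

```text
posts [0.58657783 0.3600334  0.078     ] [0.59483509 0.27439771 0.078     ] 0.08603287032614616
org [0.5041081  0.30886547] yaw 5.507611267481081
pin -0.06 -0.032 [0.44745639 0.27125452]
pin -0.06 0.032 [0.4413138  0.33495906]
pin 0.03 -0.032 [0.5370409  0.27989254]
pin 0.03 0.032 [0.53089831 0.34359708]
[0.53013435 0.34071551 0.062     ]
[0.53549639 0.27849747 0.062     ]
[0.44182189 0.3318724  0.062     ]
spout [0.3566327 0.1593652 0.146    ]
box [ 0.65250146 -0.08726274  0.16589911] [ 0.65001405 -0.08253773  0.16382594]
[[-0.     0.361 -0.933]
 [ 0.002 -0.933 -0.361]
 [-1.    -0.001 -0.   ]]
[-16.09151172 -66.47569311 -51.60710084]
```

Both checks agree: the red end is at (0.448, 0.270), the die yaw is about 5.5° and the box is about 165 mm high. The present jaw heading clears the can and the box, so no twist is needed. I'll shut the fingers and travel at z≈0.30.

Request:
send_rows --hand 0 --newtons 10 --series '[{"x": -5, "y": 0, "z": 0}, {"x": -7, "y": -3, "z": -2.4}, {"x": -7, "y": -6.5, "z": -5}, {"x": -7, "y": -10, "z": -7.8}, {"x": -7, "y": -14, "z": -10.9}, {"x": -7, "y": -18, "z": -14}, {"x": -7, "y": -22, "z": -17}, {"x": -7, "y": -26, "z": -20}]'

```text
invalid input
```

```bash
python3 - <<'E'
from h import *
o=sensors.get_obs();print(o["time"],o["eef_pos"],o["opening"],o["wrist_force"],totool([.448,.270,.18]))
E
```

```text
0.1 [ 0.20724216 -0.53585884  0.23792156] 1.0024286012142585 [-0.42672486  0.02622356 -0.29479045] [  5.90848517 -66.47894641 -51.50647118]
```

Request:
send_rows --hand 0 --newtons 10 --series '[{"x": -5, "y": 0, "z": 0, "twist": 0}, {"x": -7, "y": -3, "z": -2.4, "twist": 0}, {"x": -7, "y": -6.5, "z": -5, "twist": 0}, {"x": -7, "y": -10, "z": -7.8, "twist": 0}, {"x": -7, "y": -14, "z": -10.9, "twist": 0}, {"x": -7, "y": -18, "z": -14, "twist": 0}, {"x": -7, "y": -22, "z": -17, "twist": 0}, {"x": -7, "y": -26, "z": -20, "twist": 0}]'

```text
time: 0.9
eef_pos: [0.2996, -0.2205, 0.308]
eef_rot: [0.129, 0.695, 0.13, -0.695]
wrist_force: [0.7, -0.5, 0.1]
opening: 0.297
```

```bash
python3 - <<'E'
from h import *
o=sensors.get_obs();print(o["time"],o["eef_pos"],o["opening"],o["wrist_force"],totool([.448,.270,.18]))
E
```

```text
0.9 [ 0.29964678 -0.22051228  0.3080283 ] 0.2973370909713137 [ 0.65908537 -0.46688234  0.10913984] [ 12.88695277 -40.41200899 -31.47726462]
```

Request:
send_rows --series '[{"x": 0, "y": -4, "z": -3, "twist": 0}, {"x": 0, "y": -8, "z": -6.2, "twist": 0}, {"x": 0, "y": -12, "z": -9.3, "twist": 0}, {"x": 0, "y": -16, "z": -12.4, "twist": 0}, {"x": 0, "y": -20, "z": -15.5, "twist": 0}, {"x": 0, "y": -24, "z": -18.6, "twist": 0}, {"x": 0, "y": -28, "z": -21.7, "twist": 0}, {"x": 0, "y": -32, "z": -24.8, "twist": 0}]'

```text
time: 1.7
eef_pos: [0.4139, 0.1632, 0.3086]
eef_rot: [0.129, 0.695, 0.13, -0.695]
wrist_force: [0.8, -0.4, 0.3]
opening: 0.003
```

Request:
send_rows --series '[{"x": 0, "y": -4, "z": -3.2, "twist": 0}, {"x": 0, "y": -7, "z": -5.5, "twist": 0}, {"x": 0, "y": -8.4, "z": -6.6, "twist": 0}, {"x": 2, "y": -8.4, "z": -6.6, "twist": 0}, {"x": 4, "y": -8.4, "z": -6.6, "twist": 0}, {"x": 6, "y": -8.4, "z": -6.6, "twist": 0}, {"x": 8, "y": -8.4, "z": -6.6, "twist": 0}, {"x": 8, "y": -8.4, "z": -6.6, "twist": 0}]'

```text
time: 2.5
eef_pos: [0.4431, 0.2648, 0.2255]
eef_rot: [-0.129, -0.693, -0.13, 0.697]
wrist_force: [0.1, 0.5, -0.2]
opening: 0.01
```

```bash
python3 - <<'E'
from h import *
w=viewer.camera("wrist");save("w1",w["img"]);t=viewer.camera("top");s=viewer.camera("side")
a=cv2.resize(t["img"][120:270,190:340],(400,400));b=cv2.resize(s["img"][100:250,190:340],(400,400));save("ts1",np.hstack([a,b]))
o=sensors.get_obs();print(o["time"],o["eef_pos"],o["opening"],o["wrist_force"],totool([.448,.270,.07]))
print("red expected in wrist",proj(w,[.448,.270,.062]), "tcp",proj(w,o["eef_pos"]))
E
```

```text
2.65 [0.44557691 0.26553216 0.22960135] 0.004478892164485452 [-0.32448343  0.33149705 -0.05914507] [15.96115396 -0.3074236  -0.3623504 ]
red expected in wrist [313.79720944 168.56473409] tcp [316.926325   255.23725869]
```

View pics/w1.png

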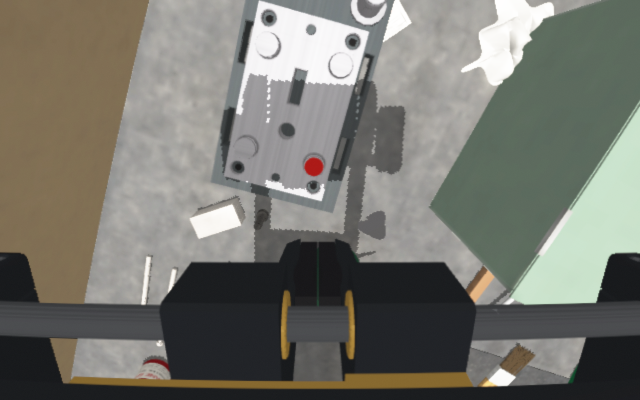

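The wrist view shows the red end at (314,166), which matches the predicted (314,169). The fingers are shut and the neighbouring pins are clear. I'll descend to about 13 mm above it.

Request:
send_rows --series '[{"x": 3, "y": -0.3, "z": -0.4, "twist": 0}, {"x": 6, "y": -0.3, "z": -0.4, "twist": 0}, {"x": 9, "y": -0.3, "z": -0.4, "twist": 0}, {"x": 12, "y": -0.3, "z": -0.4, "twist": 0}, {"x": 14, "y": -0.3, "z": -0.4, "twist": 0}, {"x": 15, "y": -0.3, "z": -0.4, "twist": 0}, {"x": 15.5, "y": -0.3, "z": -0.4, "twist": 0}, {"x": 15.5, "y": -0.3, "z": -0.4, "twist": 0}]'

```text
time: 3.45
eef_pos: [0.449, 0.2703, 0.0752]
eef_rot: [0.129, 0.696, 0.13, -0.694]
wrist_force: [0.1, 0.4, -0.2]
opening: 0.006
```

```bash
python3 - <<'E'
from h import *
w=viewer.camera("wrist")
o=sensors.get_obs();print(o["time"],o["eef_pos"],o["eef_rot"],o["opening"],o["wrist_force"],totool([.448,.270,.062]))
im=w["img"].astype(int);m=((im[...,0]>110)&(im[...,1]<70)&(im[...,2]<70)).astype(np.uint8)
n,_,st,ce=cv2.connectedComponentsWithStats(m)
for i in range(1,n):
  if st[i][4]>40: print(st[i],ce[i],onz(w,*ce[i],.062))
save("w2",w["img"])
E
```

```text
3.5 [0.44926491 0.27037104 0.07572513] [ 0.12890677  0.69620387  0.13023528 -0.69406195] 0.004587958254062991 [ 0.32797078 -0.28187888 -0.63586659] [ 1.37208191 -0.00918663  0.13592306]
[300 227  33  15 373] [315.82573727 235.31903485] [0.45347316 0.27239824 0.062     ]
```

View pics/w2.png

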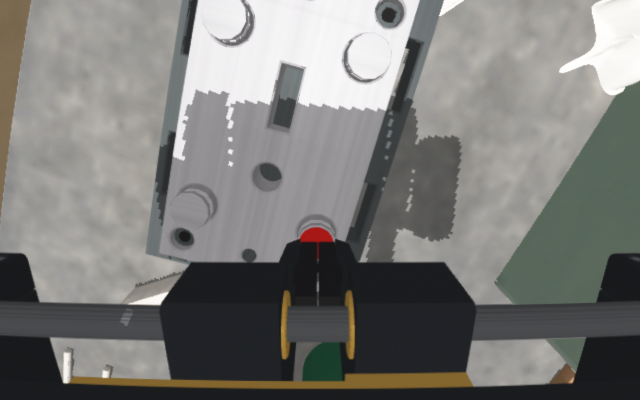

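The fingertips are centred on the red end: tip x is about 317 and red x about 316. First press, slowly.

Request:
send_rows --series '[{"x": 0.8, "y": 0, "z": 0.1, "twist": 0}, {"x": 1.4, "y": 0, "z": 0.1, "twist": 0}, {"x": 1.8, "y": 0, "z": 0.1, "twist": 0}, {"x": 2.2, "y": 0, "z": 0.1, "twist": 0}, {"x": 2.4, "y": 0, "z": 0.1, "twist": 0}, {"x": 2.4, "y": 0, "z": 0.1, "twist": 0}, {"x": 2.4, "y": 0, "z": 0.1, "twist": 0}]'

```text
time: 4.2
eef_pos: [0.4487, 0.2702, 0.052]
eef_rot: [0.129, 0.696, 0.13, -0.694]
wrist_force: [0.8, 0.2, 3.2]
opening: 0.007
```

```bash
python3 - <<'E'
from h import *
w=viewer.camera("wrist");save("w3",w["img"][150:300,220:420].repeat(3,0).repeat(3,1))
for i in range(3):
  o=sensors.get_obs();print(o["time"],o["eef_pos"],o["wrist_force"],totool([.448,.270,.05]));viewer.camera("top")
E
```

```text
4.25 [0.44869501 0.27014772 0.05198209] [ 0.28506607 -0.08476027  3.44938353] [ 0.19794968 -0.01101296  0.070923  ]
4.3 [0.44868619 0.27017045 0.05199953] [ 0.88098492 -0.41811843  2.82115875] [ 0.19968356 -0.00856538  0.07094723]
4.35 [0.44871635 0.27017153 0.05199876] [0.76907387 0.00478946 2.75339957] [ 0.1995924  -0.0095603   0.07380923]
```

View pics/w3.png

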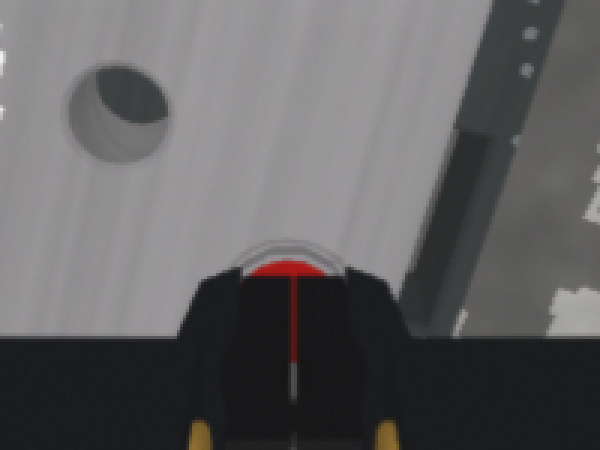

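The pin is about 10 mm down at about 3 N, as the spring predicts, and still slightly proud. I'll ease down the last 2 mm and watch the force.

Request:
send_rows --series '[{"x": 0.1, "y": 0, "z": 0, "twist": 0}, {"x": 0.15, "y": 0, "z": 0, "twist": 0}, {"x": 0.2, "y": 0, "z": 0, "twist": 0}, {"x": 0.2, "y": 0, "z": 0, "twist": 0}, {"x": 0.2, "y": 0, "z": 0, "twist": 0}]'

```text
time: 4.9
eef_pos: [0.4487, 0.2702, 0.0504]
eef_rot: [0.129, 0.696, 0.13, -0.694]
wrist_force: [-1.8, -1.5, 7.1]
opening: 0.005
```

Force is 7 N at z = 50.4 mm, so the tips are starting to meet the die face. I'll press slightly more so that it is truly flush.

Request:
send_rows --series '[{"x": 0.05, "y": 0, "z": 0, "twist": 0}, {"x": 0.05, "y": 0, "z": 0, "twist": 0}, {"x": 0.05, "y": 0, "z": 0, "twist": 0}]'

```text
time: 5.2
eef_pos: [0.4487, 0.2702, 0.0504]
eef_rot: [0.129, 0.696, 0.13, -0.694]
wrist_force: [-1.3, -0.6, 8.3]
opening: 0.002
```

```bash
python3 - <<'E'
from h import *
w=viewer.camera("wrist");save("w4",w["img"][150:300,220:420].repeat(3,0).repeat(3,1))
for i in range(2):
  o=sensors.get_obs();print(o["time"],o["eef_pos"],o["wrist_force"],o["ft_torque"]);viewer.camera("top")
E
```

```text
5.25 [0.44871835 0.27018865 0.05038178] [-1.34861795 -1.71788188  8.43915968] [-0.16208525  0.38395332 -0.0113804 ]
5.3 [0.44872624 0.27019651 0.05039283] [-1.02075425 -0.77558425  9.38766591] [-0.16183921  0.31742919 -0.0132575 ]
```

View pics/w4.png

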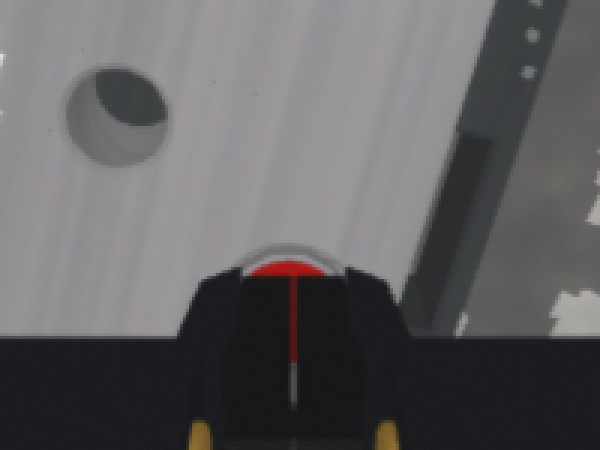

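It is now down against the stop: z has stopped falling while the force rises to about 8–9 N, and no rim is left standing. I'll release well clear for 0.6 s, then repeat.

Request:
send_rows --series '[{"x": -1, "y": 0, "z": 0, "twist": 0}, {"x": -2, "y": 0, "z": 0, "twist": 0}, {"x": -2.5, "y": 0, "z": 0, "twist": 0}, {"x": -2.5, "y": 0, "z": 0, "twist": 0}, {"x": -2.5, "y": 0, "z": 0, "twist": 0}, {"x": -2.5, "y": 0, "z": 0, "twist": 0}, {"x": -2.5, "y": 0, "z": 0, "twist": 0}, {"x": -2.5, "y": 0, "z": 0, "twist": 0}]'

```text
time: 6.15
eef_pos: [0.4484, 0.27, 0.0751]
eef_rot: [0.129, 0.696, 0.13, -0.694]
wrist_force: [-0.5, -0.8, 0.2]
opening: 0.003
```

```bash
python3 - <<'E'
from h import *
w=viewer.camera("wrist");save("w5",w["img"][150:300,220:420].repeat(3,0).repeat(3,1))
o=sensors.get_obs();print(o["time"],o["eef_pos"],o["wrist_force"])
E
```

```text
6.2 [0.44844552 0.27004233 0.07509105] [ 1.11631037  0.33249134 -0.38600958]
```

View pics/w5.png

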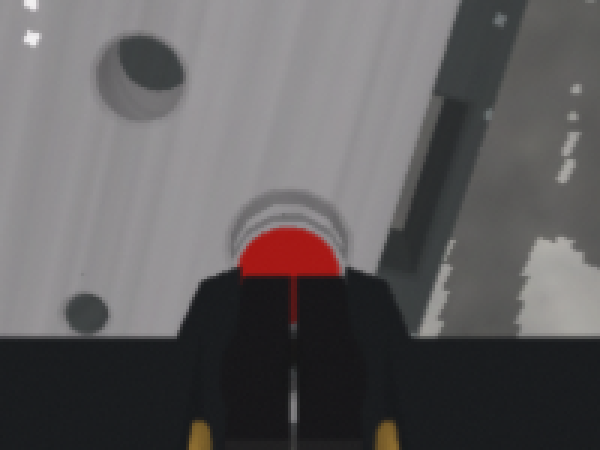

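The pin has sprung back up: its red end, around crop (290,250), stands proud with the groove visible, and the force is about zero. Second press to z≈50.4 mm.

Request:
send_rows --series '[{"x": 0.9, "y": 0, "z": 0, "twist": 0}, {"x": 1.4, "y": 0, "z": 0, "twist": 0}, {"x": 1.9, "y": 0, "z": 0, "twist": 0}, {"x": 2.3, "y": 0, "z": 0, "twist": 0}, {"x": 2.45, "y": 0, "z": 0, "twist": 0}, {"x": 2.52, "y": 0, "z": 0, "twist": 0}, {"x": 2.52, "y": 0, "z": 0, "twist": 0}, {"x": 2.52, "y": 0, "z": 0, "twist": 0}]'

```text
time: 7.0
eef_pos: [0.4482, 0.27, 0.0504]
eef_rot: [0.129, 0.696, 0.13, -0.694]
wrist_force: [-4.0, -2.1, 8.5]
opening: 0.004
```

Same stop at 50.4 mm and 8.5 N. Release, then a third press for good measure.

Request:
send_rows --series '[{"x": -1, "y": 0, "z": 0, "twist": 0}, {"x": -2, "y": 0, "z": 0, "twist": 0}, {"x": -2.5, "y": 0, "z": 0, "twist": 0}, {"x": -2.5, "y": 0, "z": 0, "twist": 0}, {"x": -2.5, "y": 0, "z": 0, "twist": 0}, {"x": -2.5, "y": 0, "z": 0, "twist": 0}, {"x": -2.5, "y": 0, "z": 0, "twist": 0}, {"x": -2.5, "y": 0, "z": 0, "twist": 0}]'

```text
time: 7.8
eef_pos: [0.448, 0.2698, 0.075]
eef_rot: [0.129, 0.696, 0.13, -0.695]
wrist_force: [-0.6, 0.1, 0.1]
opening: 0.004
```

Request:
send_rows --series '[{"x": 0.9, "y": 0, "z": 0, "twist": 0}, {"x": 1.4, "y": 0, "z": 0, "twist": 0}, {"x": 1.9, "y": 0, "z": 0, "twist": 0}, {"x": 2.3, "y": 0, "z": 0, "twist": 0}, {"x": 2.45, "y": 0, "z": 0, "twist": 0}, {"x": 2.52, "y": 0, "z": 0, "twist": 0}, {"x": 2.52, "y": 0, "z": 0, "twist": 0}, {"x": 2.52, "y": 0, "z": 0, "twist": 0}]'

```text
time: 8.6
eef_pos: [0.4477, 0.2698, 0.0504]
eef_rot: [0.129, 0.695, 0.13, -0.695]
wrist_force: [-4.1, -2.7, 9.3]
opening: 0.007
```

Request:
send_rows --series '[{"x": -1, "y": 0, "z": 0, "twist": 0}, {"x": -2, "y": 0, "z": 0, "twist": 0}, {"x": -4, "y": 0, "z": 0, "twist": 0}, {"x": -7, "y": 0, "z": 0, "twist": 0}, {"x": -10, "y": 0, "z": 0, "twist": 0}, {"x": -13, "y": 0, "z": 0, "twist": 0}, {"x": -15, "y": 0, "z": 0, "twist": 0}, {"x": -15, "y": 0, "z": 0, "twist": 0}]'

```text
time: 9.4
eef_pos: [0.4497, 0.2704, 0.2043]
eef_rot: [0.129, 0.698, 0.131, -0.692]
wrist_force: [0.2, 0.3, 0.3]
opening: 0.004
```

```bash
python3 - <<'E'
from h import *
for i in range(6): w=viewer.camera("wrist")
save("w6",w["img"])
o=sensors.get_obs();print(o["time"],o["eef_pos"],o["wrist_force"],o["joint_velocities"])
im=w["img"].astype(int);m=((im[...,0]>110)&(im[...,1]<70)&(im[...,2]<70)).astype(np.uint8)
n,_,st,ce=cv2.connectedComponentsWithStats(m)
for i in range(1,n):
  if st[i][4]>100: print(st[i],ce[i],onz(w,*ce[i],.062))
E
```

```text
9.7 [0.44675443 0.26930833 0.19879659] [ 0.17952317 -0.40036478 -0.12898054] [-0.00110523  0.000613   -0.00688299  0.00041676  0.00190296  0.0005363 ]
[307 170  20  19 305] [316.38360656 179.06557377] [0.44991694 0.27110021 0.062     ]
```

View pics/w6.png

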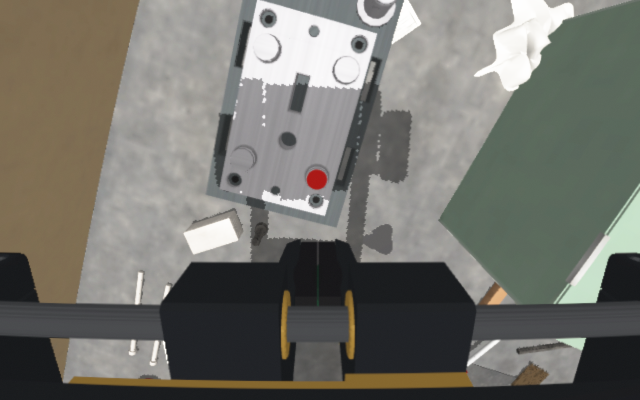

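The red end is up at (316,179). The three plain pins, the gauge block at (213,232) and the screw at (260,233) are all in place. I'll check the can by comparing the top view with the first one, then hand in.

```bash
python3 - <<'E'
from h import *
import pickle
a=pickle.load(open("c0.pkl","rb"))["top"]["img"].astype(int);b=viewer.camera("top")["img"].astype(int)
for i in (a,b):
  g=((i[...,1]-i[...,0]>25)&(i[...,1]>50))[215:280,260:320]; y,x=np.nonzero(g);print(g.sum(),x.mean()+260 if g.any() else None,y.mean()+215 if g.any() else None)
w=slice(225,260),slice(272,285);print(np.abs(a[w]-b[w]).mean())
bot.hand_in()
E
```

```text
371 286.3477088948787 247.85175202156336
22 297.0909090909091 247.13636363636363
23.851282051282052
the job is handed in; nothing more can be done
```

The red lifter runs freely. I pressed it down flush three times with the shut fingertips and it sprang back up each time. The arm is now withdrawn about 15 cm above it, and the job is handed in at about 10 s of the 38 s.

- **Presses:** each time the fingertips stopped at z = 50.4 mm against the nominal 50 mm. The force there was 8–9 N, about 4 N from the spring and the rest light contact with the die face.
- **Release:** a close wrist picture after the first press and a wider one at the end show the pin standing up. After the second release I checked only that the force was zero with the fingers 13 mm clear.
- **Other items:** in the last wrist picture the three plain lifters, the gauge block and the screw look unmoved.
- **Check that failed:** the final top-view comparison of the green oil can told me nothing. Only 22 of its 371 green pixels were visible, probably because the arm blocked or shaded the view. I have no last picture of the can. The planned clearance was about 9 cm from its spout to the gripper body, and the wrist force showed no contact except while pressing.

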